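# Check the caps of two jam jars and shelve them

### The job

Before the two jam jars in the leaning rack go on the shelf, their screw caps must be tight: find the loose one and screw it down (clockwise) until it stops, while its jar still stands in its bay. Then move both jars to the pale wooden shelf and set them down there, not letting them fall: upright on the board beside the jar that is already there, labels to the shelf's front and square to it within about fifteen degrees, caps still tight. Leave that third jar, the roll of tape and the pen where they are.

Things in the scene. Friction and masses are not known exactly. Their poses are not given: they have to be found in the camera images.
- rack: fixed wooden capping rack, 188 mm wide (y), 85 mm high; origin at the centre of its foot on the counter; front -x faces the robot, z up. Two open square bays side by side along y, 104 mm apart, lean 30 degrees: jar tops lean to -x. Bays are 68 x 68 mm inside, walls 35 mm high along the lean: a jar has 3 mm play a side, can turn only some 0.1 rad, and comes out along its own axis
- riser: fixed pale wooden shelf: board 330 mm long (y), 116 mm deep (x), top 60 mm above the counter; origin at the centre of its foot on the counter; front -x, z up. A rim 8 mm thick stands round the board, 22 mm high at the back, 8 at the front, 12 at the ends; inside it 314 x 100 mm. Jar 3 stands near its +y end, 100 to 115 mm from the middle; from y = -135 to +50 mm is free for the two jars
- jar_1_center (a point): centre of jar 1, half-way up: square glass jar of brown jam, 62 x 62 mm, 106 mm high with its gold screw cap; z along the jar to the cap, x from the label (front, -x) to the back. Stands in either bay of the rack, label to the rack's front; 0.25 to 0.45 kg. Fingers beside the cap are free down to 24 mm above this point (shoulder)
- jar_1_label (a point): middle of the paper label on the front (-x) face of jar 1, 31 mm from its axis, 36 mm above its underside; axes as the jar's
- cap_1_center (a point): centre of jar 1's cap: round, gold, milled rim, 56 mm diameter, 20 mm high, small paper sticker on top; on the jar's axis, 43 mm above the jar's centre when tight; z out of the top. A tight jar can be lifted by its cap
- cap_1 (a joint): angle by which jar 1's cap is unscrewed, rad: 0 tight at its stop, at most 1.4; grows anticlockwise seen from above the cap (rises 2 mm a rad). Turning takes 0.25 N m; at 0 it stops dead and the jar turns against the bay's walls. At the start one cap is tight, the other 0.45 to 1.1 loose; it is not told which
- jar_2_center (a point): centre of jar 2, half-way up: square glass jar of brown jam, 62 x 62 mm, 106 mm high with its gold screw cap; z along the jar to the cap, x from the label (front, -x) to the back. Stands in either bay of the rack, label to the rack's front; 0.25 to 0.45 kg. Fingers beside the cap are free down to 24 mm above this point (shoulder)
- jar_2_label (a point): middle of the paper label on the front (-x) face of jar 2, 31 mm from its axis, 36 mm above its underside; axes as the jar's
- cap_2_center (a point): centre of jar 2's cap: round, gold, milled rim, 56 mm diameter, 20 mm high, small paper sticker on top; on the jar's axis, 43 mm above the jar's centre when tight; z out of the top. A tight jar can be lifted by its cap
- cap_2 (a joint): angle by which jar 2's cap is unscrewed, rad: 0 tight at its stop, at most 1.4; grows anticlockwise seen from above the cap (rises 2 mm a rad). Turning takes 0.25 N m; at 0 it stops dead and the jar turns against the bay's walls. At the start one cap is tight, the other 0.45 to 1.1 loose; it is not told which
- jar_3_center (a point): centre of jar 3, half-way up: square glass jar of brown jam, 62 x 62 mm, 106 mm high with its gold screw cap; z along the jar to the cap, x from the label (front, -x) to the back. Already on the shelf, upright; leave it alone
- label_tape: roll of cream tape lying flat, 98 mm across, 25 mm high, right of the rack; origin at the centre of its underside; leave it alone
- marker_pen: white marker pen lying on the counter, 135 mm long, 17 mm thick, between rack and shelf; leave it alone
Not all that is in view belongs to the job. Leave any orange look-alike of the part that bears jar_2_center alone.

How it is judged:
On the way:
1. the caps of both jars are tight (less than 0.08 rad from the stop), the loose one having been tightened while its jar stood in the rack (jar within 25 mm of where it started) (value of joint each of cap_1, cap_2 below 0.08 rad and distance of jar_1_center from where it was at the start of the episode below 0.025 m), for 0.2 s.
At the end, for the whole second after the job is handed in: Jars 1 and 2 at rest on the shelf's board (centre 107 to 119 mm over the counter), upright within 0.06 rad, within 25 mm of its long middle line, 135 mm right to 80 mm left of its middle; label to the front, square within 0.3 rad; both caps under 0.08 rad from tight; let go (angle between each of jar_1_center, jar_2_center's own z axis and vertical below 0.06 rad and z of jar_1_center in the frame of riser between 0.107 and 0.119 m and x of jar_1_center in the frame of riser between -0.025 and 0.025 m and y of jar_1_center in the frame of riser between -0.135 and 0.08 m and angle between the x axis of each of jar_1_center, jar_2_center and the x axis of riser, either way round below 0.3 rad and x of each of jar_1_label, jar_2_label in the frame of riser below 0 m and z of jar_2_center in the frame of riser between 0.107 and 0.119 m and x of jar_2_center in the frame of riser between -0.025 and 0.025 m and y of jar_2_center in the frame of riser between -0.135 and 0.08 m and value of joint each of cap_1, cap_2 below 0.08 rad and linear speed of each of jar_1, jar_2 below 0.03 m/s); the robot touches nothing.
It fails at once if jar 1 is let fall (moves faster than 0.6 m/s with no finger on it) (linear speed of jar_1 above 0.6 m/s and contact force between the fingers and jar_1 below 0.1 N).
It fails at once if jar 2 is let fall (moves faster than 0.6 m/s with no finger on it) (linear speed of jar_2 above 0.6 m/s and contact force between the fingers and jar_2 below 0.1 N).
It fails at once if the jar already on the shelf is moved by more than 25 mm (distance of jar_3_center from where it was at the start of the episode above 0.025 m).
It fails at once if the tape is moved by more than 40 mm (distance of label_tape from where it was at the start of the episode above 0.04 m).
It fails at once if the pen is moved by more than 40 mm (distance of marker_pen from where it was at the start of the episode above 0.04 m).
It also fails if it takes over 58 s, if anything falls off the work surface, if the arm or the gripper's body presses on something with over 40 N, if the wrist force passes 120 N, or if a joint passes its speed limit or range.

### The arm

A 6-joint arm with a two-finger parallel gripper is mounted at the origin on a cart in front of the work surface, level with it; the furniture and walls round the work are solid. World frame = base frame: x ahead of the robot, y to its left, z up, the work surface at z = 0. Lengths are in m, angles in rad, forces in N, time in s.
With the tool pointing down it reaches from about 0.25 to 0.775 m from the base axis. Payload 4 kg.
Tool frame: the origin (TCP) lies at the centre of the arm's flange, where the gripper is bolted on; the fingertips stand 199 mm ahead of it and the grasp point (between the pads) lies 180 mm ahead of it; z points along the fingers, y is the line along which they close (so a half turn about z gives the same grasp; the last joint's range is limited). The gripper opens to 94 mm and grips with 3 to 60 N. Pads are 16 mm wide; open, the fingers measure 119 mm over their backs; the gripper's body (75 mm by 177 mm) begins 78 mm behind the grasp point.
Start: joints at [1.229, 0.087, 1.371, -0, 1.684, -0.103], TCP at [0.13, 0.534, 0.405] pointing down, gripper open.
Joint ranges: [-3.1, 3.1], [-0.76, 2.03], [0.27, 2.55], [-1.08, 4.22], [0.17, 2.65], [-2.57, 2.57]. Speed limits (rad/s): [2.79, 2.79, 3.14, 3.14, 3.14, 3.14].

### API

Orientations are given as [roll, pitch, yaw] about the fixed x, y, z axes, in that order (R = Rz(yaw) Ry(pitch) Rx(roll)).
In Python, from bench import robot, eyes, models gives the robot as it stands.
- The arm moves only by the tool step_arm, never from a script. Its argument "commands" is a list that holds one entry, the list of rows, each a list of 7 numbers: the shift along the tool's x, y, z in mm, then the turn, a rotation vector about the tool's x, y, z in rad, then the finger opening in mm, from 0 to 94. In form: [[[tx, ty, tz, wx, wy, wz, gripper], ...]]. A call has 1 to 20 rows; each row shifts and turns the commanded pose from where the row before left it, along the tool's axes as they then stand; what a row does not reach is not made up. A row lasts 1/8 s, in which the tool goes at most 62.5 mm and 10.7 degrees, less where a joint would pass 70% of its speed; a pose out of reach is approached as far as the arm can. A call is refused whole if a number of a shift passes 62.5 or a number of a turn 0.188, either way. A call with a gripper value outside its range is refused whole. The fingers move at their own pace and stop on an object; the grip force is fixed at half the most. Time passes only in rows, so rows that do not move let the fingers close. It gives the time, the measured TCP pose, the force, the opening and the grip force at its end, in the units of the state.
- robot.get_obs(): the state, without advancing time (a new reading comes with each control period).
- eyes.snapshot(name): name is "side" or "top"; returns a dict with "color" (480x640x3 uint8, red, green, blue), "camera_matrix" (3x3 intrinsics, pixels), "eye" and "rotation" of the camera in the world. Camera axes: x right, y up, looking along -z (the intrinsics and any distortion apply to the point x, -y, -z); pixel columns grow to the right and rows downward; lengths in m; the calibration is good to about 2 mm. A picture is of the moment at which its call begins. There is no depth.
- robot.close_job(): hands the job in; it is judged then, once.
Trained networks look in a picture, given as the dict that the camera call returned (one of the last four; its "shot" number tells which), for a name from the list of things; names that differ only in an ending like _2 or _b are one class to them, and where a whole thing is asked for, a point or a joint stands for the part that bears it (a point fixed in the world has none). Each returns a list of dicts, best first, with "confidence" (0 to 1); they miss things now and then, are a little off and sometimes report something else, mostly with a low value. They report only what shows in the picture. A call takes as long as a camera call. They do not tell look-alikes from the thing itself.
- models.masks_of(picture, query): "mask" (480x640 bool, what is visible of it) and "xy" ([column, row] in pixels, amid what is visible of it).
- models.tip_of(picture, query): "xy" ([column, row] in pixels: a listed point, or the origin of a listed thing).
The state is a dict: "time": time; "joint_positions": joint angles; "qvel": joint speeds; "joint_torque": joint torques, N m; "tool_pos": TCP position; "ee_rot": TCP orientation; "wrist_force": force on the tool from outside, world axes, zero at the start; "wrist_torque": the same for the moment, N m; "width": finger opening in m; "finger_force": force on a finger pad.
Only numpy, scipy, OpenCV 4.12 (cv2) and the standard library are available. Lean on these libraries where they do the work, as an engineer would, in place of code of your own. Each camera call takes 0.05 s, during which the arm holds its last target. There are 200 camera calls.

## Working session

There is one attempt and no reset: what is moved stays moved. The work goes in short steps, Python scripts to look and compute and a tool call to move; the robot and the scene stay as the last step left them, time stands still between calls to the robot, and variables do not carry over. Pictures are saved under pics/ and viewed, at most 10 in all, crops included, and the job is handed in when it is done.

Besides the shell and the picture viewer there is one more tool, called after ">>>" by a JSON object that holds its "method" and its "body", one argument or row to a line. step_arm: Moves the arm, as the interface text tells. Its arguments: {"type":"object","properties":{"commands":{"type":"array"}},"required":["commands"]}

```bash
mkdir -p pics; ls; cat > h.py <<'E'
import numpy as np, cv2
from bench import robot, eyes, models
def ray(p,xy):
    K=np.array(p["camera_matrix"],float); x=np.linalg.solve(K,[xy[0],xy[1],1.])
    d=np.array(p["rotation"])@np.array([x[0],-x[1],-x[2]]); return np.array(p["eye"]),d/np.linalg.norm(d)
def onz(p,xy,z):
    e,d=ray(p,xy); return e+d*(z-e[2])/d[2]
def tri(rs):
    A=np.zeros((3,3));b=np.zeros(3)
    for e,d in rs:
        M=np.eye(3)-np.outer(d,d);A+=M;b+=M@e
    X=np.linalg.solve(A,b); return X,[np.linalg.norm(np.cross(X-e,d)) for e,d in rs]
def proj(p,X):
    c=np.array(p["rotation"]).T@(np.array(X)-np.array(p["eye"])); v=np.array(p["camera_matrix"])@np.array([c[0],-c[1],-c[2]]); return v[:2]/v[2]
def save(p,n,box=None,s=1):
    im=p["color"][:,:,::-1]
    if box: im=im[box[1]:box[3],box[0]:box[2]]
    cv2.imwrite(f"pics/{n}.png",cv2.resize(im,None,fx=s,fy=s,interpolation=cv2.INTER_CUBIC))
E
python3 - <<'E'
from h import *
o=robot.get_obs();print({k:np.round(v,3) for k,v in o.items()})
for n in("side","top"):
    p=eyes.snapshot(n);save(p,n+"0");print(n,p["eye"],[k for k in p])
    for q in("rack","riser","jar_1_center","cap_1_center","jar_1_label","label_tape","marker_pen"):
        print(q,[(np.round(r["xy"]).tolist(),round(r["confidence"],2)) for r in models.tip_of(p,q)])
E
```

```text
pics
{'time': np.float64(0.0), 'joint_positions': array([ 1.229,  0.088,  1.372, -0.   ,  1.684, -0.103]), 'qvel': array([-0.002,  0.001,  0.   ,  0.   ,  0.001, -0.001]), 'joint_torque': array([-1.0000e-03, -3.4018e+01, -3.0242e+01,  7.2000e-02,  3.3000e-02,
       -0.0000e+00]), 'tool_pos': array([0.13 , 0.534, 0.404]), 'ee_rot': array([-3.139, -0.   ,  2.903]), 'wrist_force': array([0.233, 0.045, 0.991]), 'wrist_torque': array([-0.022,  0.041,  0.015]), 'finger_force': np.float64(0.0), 'width': np.float64(0.094)}
side [ 0.30894512 -1.37008214  0.67827271] ['color', 'camera_matrix', 'eye', 'rotation', 'shot']
rack [([361.0, 267.0], 0.61), ([375.0, 313.0], 0.6)]
riser [([347.0, 253.0], 0.55), ([325.0, 388.0], 0.39)]
jar_1_center [([361.0, 266.0], 0.97), ([324.0, 387.0], 0.71)]
cap_1_center [([354.0, 252.0], 0.7)]
jar_1_label []
label_tape [([324.0, 389.0], 0.7)]
marker_pen [([305.0, 286.0], 0.47)]
top [ 0.38140713 -0.06710353  1.07983359] ['color', 'camera_matrix', 'eye', 'rotation', 'shot']
rack [([368.0, 211.0], 0.72)]
riser [([235.0, 214.0], 0.71)]
jar_1_center [([350.0, 211.0], 0.7)]
cap_1_center [([348.0, 219.0], 0.69)]
jar_1_label [([350.0, 225.0], 0.98)]
label_tape [([483.0, 275.0], 0.89)]
marker_pen [([306.0, 270.0], 0.57)]
```

View pics/top0.png

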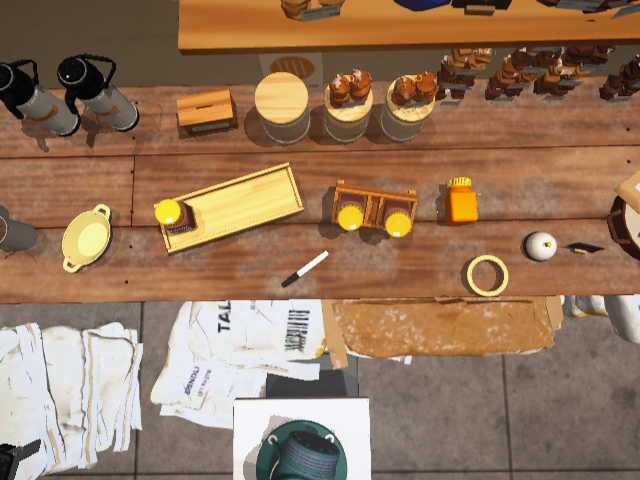

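View pics/side0.png

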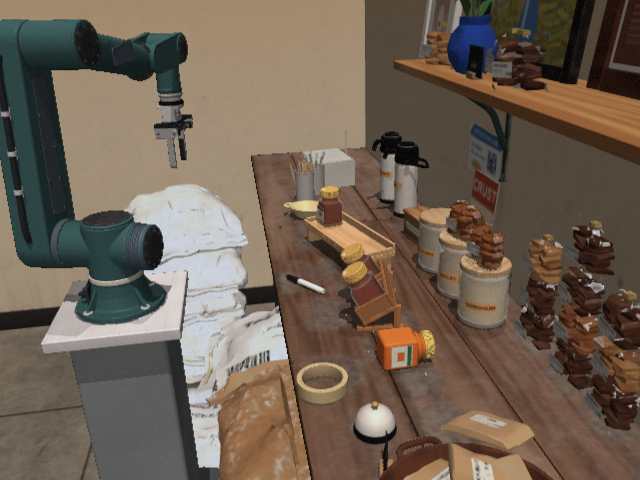

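The caps I need are at about (350,217) and (398,222) in top0. The orange jar lying at (462,200) is the look-alike and (169,212) is jar 3; the rack pair fits the description. I'll enlarge both views and measure.

```bash
python3 - <<'E'
from h import *
P={n:eyes.snapshot(n) for n in("top","side")}
save(P["top"],"top1",(145,155,425,275),2.8); save(P["side"],"side1",(280,170,430,345),3.4)
for n,p in P.items():
    for q in("cap_1_center","jar_1_center","jar_1_label"):
        print(n,q,"tip",[(np.round(r["xy"],1).tolist(),round(r["confidence"],2)) for r in models.tip_of(p,q)])
    for q in("cap_1","jar_1_center","rack","riser"):
        for r in models.masks_of(p,q):
            c=np.argwhere(r["mask"])[:,::-1].astype(np.float32)
            print(n,q,round(r["confidence"],2),len(c),c.mean(0).round(1),"box",c.min(0),c.max(0),"rect",np.round(cv2.boxPoints(cv2.minAreaRect(c)),0).tolist() if q in("rack","riser") else "")
p=P["top"]
print(onz(p,(300,240),0),onz(p,(400,240),0),onz(p,(300,200),0))
E
```

```text
top cap_1_center tip []
top jar_1_center tip [([351.4, 210.3], 0.83), ([398.8, 220.0], 0.36)]
top jar_1_label tip []
top cap_1 0.73 541 [397.4 223.5] box [385. 211.] [410. 236.] rect 
top cap_1 0.71 205 [458.4 181.3] box [447. 176.] [470. 187.] rect 
top cap_1 0.69 484 [349.7 216.8] box [338. 205.] [361. 229.] rect 
top cap_1 0.51 303 [304.6 268.4] box [283. 251.] [327. 285.] rect 
top cap_1 0.36 949 [396.  216.4] box [381. 199.] [411. 235.] rect 
top jar_1_center 0.74 989 [351.1 209.8] box [336. 191.] [366. 229.] rect 
top rack 0.72 1377 [370.8 200.1] box [331. 180.] [416. 227.] rect [[330.0, 222.0], [336.0, 179.0], [418.0, 191.0], [412.0, 233.0]]
top riser 0.7 530 [397.4 223.2] box [385. 211.] [410. 236.] rect [[385.0, 211.0], [410.0, 211.0], [410.0, 236.0], [385.0, 236.0]]
top riser 0.57 6276 [238.2 205.9] box [154. 163.] [304. 252.] rect [[152.0, 204.0], [289.0, 160.0], [305.0, 211.0], [168.0, 255.0]]
side cap_1_center tip [([351.7, 248.3], 0.88)]
side jar_1_center tip [([360.6, 265.9], 0.74)]
side jar_1_label tip []
side cap_1 0.76 286 [428.2 342.9] box [420. 330.] [434. 357.] rect 
side cap_1 0.75 420 [354.3 271.9] box [342. 261.] [367. 283.] rect 
side cap_1 0.58 310 [351.8 252.7] box [341. 244.] [364. 262.] rect 
side jar_1_center 0.88 593 [359.5 256.4] box [341. 243.] [379. 273.] rect 
side rack 0.57 1621 [380.1 304.5] box [354. 259.] [403. 331.] rect [[347.0, 264.0], [392.0, 257.0], [403.0, 326.0], [358.0, 333.0]]
side riser 0.79 2085 [351.7 236.5] box [304. 213.] [395. 266.] rect [[298.0, 235.0], [312.0, 200.0], [402.0, 235.0], [388.0, 270.0]]Traceback (most recent call last):
  File "<stdin>", line 12, in <module>
  File "h.py", line 7, in onz
    e,d=ray(p,xy); return e+d*(z-e[2])/d[2]
                                       ~^^^
IndexError: invalid index to scalar variable.
```

View pics/top1.png

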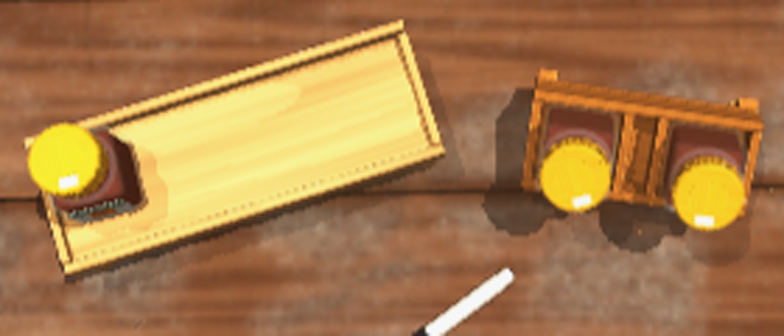

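View pics/side1.png

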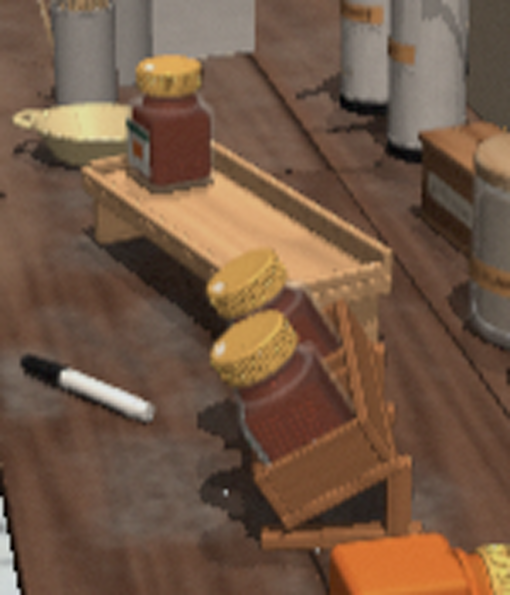

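Sticker on the left rack cap (top1 577,172) sits anticlockwise of the rack's front; the right one (708,195) is square to it. So the left cap is probably the loose one. Pen lies clear. Fixing the rotation format next.

```bash
python3 - <<'E'
from h import *
p=eyes.snapshot("top");print(np.array(p["rotation"]),np.array(p["camera_matrix"]),p["eye"])
E
```

```text
[ 0.13684382  0.01631589 -1.58458369] [[442.60427255   0.         319.54255321]
 [  0.         442.60427255 236.9225084 ]
 [  0.           0.           1.        ]] [ 0.38140713 -0.06710353  1.07983359]
```

```bash
sed -i 's/np.array(p\["rotation"\])/RR(p)/g; 2a from scipy.spatial.transform import Rotation as Rn\ndef RR(p): return Rn.from_euler("xyz",p["rotation"]).as_matrix()' h.py
python3 - <<'E'
from h import *
from scipy.optimize import least_squares
t=eyes.snapshot("top");s=eyes.snapshot("side")
print(onz(t,(350,217),0),onz(s,(354,252),0))
def sub(p,i): # gold-pixel ellipse not needed
    pass
R,rr=tri([ray(t,(397.4,223.5)),ray(s,(354.3,271.9))]);L,rl=tri([ray(t,(349.7,216.8)),ray(s,(351.8,252))])
d=R-L;print("capR",R.round(4),"capL",L.round(4),np.round(rr+rl,4),np.linalg.norm(d),"rack yaw",np.arctan2(d[0],-d[1]))
C=[((27,145),(58,165,82)),((403,22),(58,-165,82)),((440,152),(-58,-165,70)),((68,272),(-58,165,70))]
def f(v):
    c,q=np.cos(v[2]),np.sin(v[2]);o=[]
    for xy,(x,y,z) in C:
        o+=list(proj(t,(v[0]+(c*x-q*y)/1e3,v[1]+(q*x+c*y)/1e3,z/1e3))-(145+xy[0]/2.8,155+xy[1]/2.8))
    return o
r=least_squares(f,(.45,.15,-.3));print("riser",r.x.round(4),np.round(r.fun,1))
J,rj=tri([ray(t,(169,212)),ray(s,(330.5,192))]);print("cap3",J,rj)
# rack back corners check, feet
E
```

```text
[ 0.5789257  -0.12762344  0.        ] [0.62072959 0.16545598 0.        ]
capR [ 0.5409 -0.2237  0.1246] capL [ 0.5569 -0.12    0.1265] [0.0009 0.0009 0.0006 0.0006] 0.10499335438601608 rack yaw -0.15312619117127985
riser [0.5919 0.1563 0.3022] [-1.5 -1.1  0.1 -0.8  2.4  0.2 -1.   1.5]
cap3 [0.5714587  0.26845617 0.15158523] [np.float64(0.0028129949090814387), np.float64(0.0028129949090814426)]
```

```bash
cat >> h.py <<'E'
PSI=-.153; capL=np.array([.557,-.12,.1265]); capR=np.array([.5409,-.2237,.1246]); RIS=np.array([.592,.156]); RY=.302
def lean(phi,yaw=PSI,lean=np.pi/6):
    "tool orientation down a jar axis of given yaw & lean, phi about tool z from closing line along jar x"
    M=Rn.from_euler("z",yaw)*Rn.from_euler("y",-lean)   # jar frame
    return M*Rn.from_matrix(np.array([[0,1,0],[1,0,0],[0,0,-1.]]).T)*Rn.from_euler("z",phi)
def now():
    o=robot.get_obs(); return np.array(o["tool_pos"]),Rn.from_euler("xyz",o["ee_rot"]),o
def tcp(grasp,R,back=0): return np.array(grasp)-(0.18+back)*R.as_matrix()[:,2]
def rows(p,R,p2,R2,n,nr=None):
    "n shift rows in turn with even turning"
    w=(R.inv()*R2).as_rotvec()/n; out=[]
    for i in range(n):
        Ri=R*Rn.from_rotvec(w*i); d=(p2-p)/n
        out.append((Ri.inv().apply(d)*1e3).round(1).tolist()+w.round(3).tolist())
    return out
def off(p2,R2):
    "what is left to go in tool axes: mm, rad"
    p,R,o=now(); return (R.inv().apply(p2-p)*1e3).round(1),(R.inv()*R2).as_rotvec().round(3)
E
python3 - <<'E'
from h import *
R2=lean(-.5);print(R2.as_matrix().round(2))
p2=tcp(capL+.004*-R2.as_matrix()[:,2],R2,.09);p,R,o=now();print(p2,(p2-p).round(3))
for r in rows(p,R,p2,R2,14):print(r)
E
```

```text
[[-0.28  0.82  0.49]
 [ 0.93  0.36 -0.08]
 [-0.24  0.44 -0.87]]
[ 0.42160039 -0.09912068  0.36379096] [ 0.291 -0.634 -0.041]
[-30.9, -39.0, 2.9, -0.021, -0.033, 0.069]
[-33.4, -36.9, 3.2, -0.021, -0.033, 0.069]
[-35.8, -34.6, 3.5, -0.021, -0.033, 0.069]
[-38.0, -32.1, 4.0, -0.021, -0.033, 0.069]
[-39.9, -29.5, 4.6, -0.021, -0.033, 0.069]
[-41.7, -26.8, 5.4, -0.021, -0.033, 0.069]
[-43.3, -24.1, 6.2, -0.021, -0.033, 0.069]
[-44.6, -21.2, 7.2, -0.021, -0.033, 0.069]
[-45.7, -18.2, 8.2, -0.021, -0.033, 0.069]
[-46.6, -15.3, 9.4, -0.021, -0.033, 0.069]
[-47.2, -12.2, 10.6, -0.021, -0.033, 0.069]
[-47.6, -9.2, 11.9, -0.021, -0.033, 0.069]
[-47.7, -6.2, 13.3, -0.021, -0.033, 0.069]
[-47.6, -3.2, 14.8, -0.021, -0.033, 0.069]
```

>>> {"method": "step_arm", "body": {
  "commands": [
    [[-31,-39,3,-0.02,-0.033,0.07,94],[-33,-37,3,-0.02,-0.033,0.07,94],[-36,-35,3,-0.02,-0.033,0.07,94],[-38,-32,4,-0.02,-0.033,0.07,94],[-40,-29,5,-0.02,-0.033,0.07,94],[-42,-27,5,-0.02,-0.033,0.07,94],[-43,-24,6,-0.02,-0.033,0.07,94],[-45,-21,7,-0.02,-0.033,0.07,94],[-46,-18,8,-0.02,-0.033,0.07,94],[-47,-15,9,-0.02,-0.033,0.07,94],[-47,-12,11,-0.02,-0.033,0.07,94],[-48,-9,12,-0.02,-0.033,0.07,94],[-48,-6,13,-0.02,-0.033,0.07,94],[-48,-3,15,-0.02,-0.033,0.07,94],[0,0,0,0,0,0,94],[0,0,0,0,0,0,94]]
  ]
}}

```text
time: 3.75
tool_pos: [0.4173, -0.1027, 0.3694]
ee_rot: [2.684, 0.25, 1.841]
wrist_force: [-0.6, 0.6, -0.1]
width: 0.0943
finger_force: 0.0
```

```bash
python3 - <<'E'
from h import *
R2=lean(-.5);p2=tcp(capL+.004*-R2.as_matrix()[:,2],R2,.09)
print(off(p2,R2),now()[2]["joint_positions"],now()[2]["time"])
t=eyes.snapshot("top");s=eyes.snapshot("side");save(s,"side2",(280,130,430,305),3.4)
g=[]
for p in(t,s):
  for r in models.masks_of(p,"cap_1"): print(p["shot"],round(r["confidence"],2),int(r["mask"].sum()),np.argwhere(r["mask"]).mean(0)[::-1].round(1))
E
```

```text
(array([3.6, 2.4, 6.6]), array([-0.016,  0.015, -0.013])) [-0.4112618  -0.35032326  1.86665056  0.11831407  1.1208351  -0.76387141] 3.75
8 0.72 548 [397.4 223.2]
8 0.69 178 [457.  181.8]
8 0.57 85 [357.9 212.1]
9 0.88 315 [352.4 252.3]
9 0.73 555 [358.8 256.4]
9 0.65 297 [428.1 342.3]
9 0.55 395 [354.3 271.8]
```

View pics/side2.png

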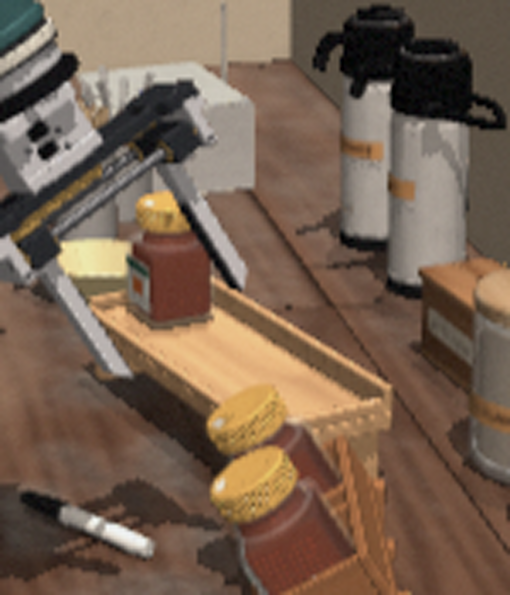

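The gripper faces the far (left) cap, lined up along its axis. Moving in.

>>> {"method": "step_arm", "body": {
  "commands": [
    [[3.5,2.5,27,-0.016,0.015,-0.013,94],[0,0,25,0,0,0,94],[0,0,20,0,0,0,94],[0,0,15,0,0,0,94],[0,0,9,0,0,0,94],[0,0,0,0,0,0,94]]
  ]
}}

```text
time: 4.7
tool_pos: [0.4661, -0.1064, 0.2862]
ee_rot: [2.672, 0.242, 1.86]
wrist_force: [0.1, 0.8, 0.0]
width: 0.0941
finger_force: 0.0
```

```bash
python3 - <<'E'
from h import *
R2=lean(-.5);p2=tcp(capL+.004*-R2.as_matrix()[:,2],R2)
print(off(p2,R2),now()[2]["wrist_force"],now()[2]["wrist_torque"])
s=eyes.snapshot("side");save(s,"side3",(290,190,420,310),4.5)
E
```

```text
(array([0.5, 0. , 0.3]), array([0.   , 0.   , 0.001])) [0.10985484 0.81078396 0.02686472] [-0.03965993  0.26653657 -0.005421  ]
```

View pics/side3.png

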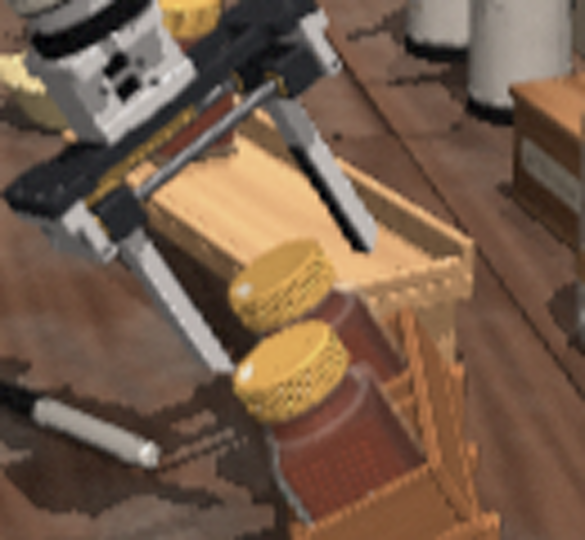

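Fingers straddle the far cap, tips just below its rim. Closing.

>>> {"method": "step_arm", "body": {
  "commands": [
    [[0,0,0,0,0,0,50],[0,0,0,0,0,0,50],[0,0,0,0,0,0,50],[0,0,0,0,0,0,50],[0,0,0,0,0,0,50]]
  ]
}}

```text
time: 5.38
tool_pos: [0.4662, -0.1066, 0.287]
ee_rot: [2.67, 0.243, 1.859]
wrist_force: [0.7, 0.9, 0.7]
width: 0.0551
finger_force: 30.0
```

```bash
cat >> h.py <<'E'
def tq():
    p,R,o=now(); print("t",o["time"],"F tool",R.inv().apply(o["wrist_force"]).round(2),"T tool",R.inv().apply(o["wrist_torque"]).round(3),"w",round(float(o["width"]),4),"ff",round(float(o["finger_force"]),1),"q",np.round(o["joint_positions"],3))
E
python3 -c "
from h import *
tq()"
```

```text
t 5.375 F tool [ 0.49  1.2  -0.28] T tool [ 0.001  0.167 -0.068] w 0.0551 ff 30.0 q [-0.379 -0.179  1.904  0.144  0.906 -0.786]
```

>>> {"method": "step_arm", "body": {
  "commands": [
    [[0,0,0,0,0,0.07,50],[0,0,0,0,0,0.07,50],[0,0,0,0,0,0.07,50]]
  ]
}}

```text
time: 5.75
tool_pos: [0.4665, -0.1072, 0.2872]
ee_rot: [2.633, 0.146, 1.668]
wrist_force: [2.8, -2.3, 0.3]
width: 0.0548
finger_force: 30.0
```

```bash
python3 -c "
from h import *
tq();print(off(now()[0],lean(-.5)))"
```

```text
t 5.75 F tool [-2.62  2.23  1.35] T tool [-0.114 -0.428 -0.299] w 0.0548 ff 30.0 q [-0.38  -0.179  1.904  0.142  0.904 -0.574]
(array([0., 0., 0.]), array([ 0.003,  0.004, -0.211]))
```

>>> {"method": "step_arm", "body": {
  "commands": [
    [[0,0,0,0,0,0.07,50],[0,0,0,0,0,0.07,50]]
  ]
}}

```text
time: 6.0
tool_pos: [0.4669, -0.1069, 0.2875]
ee_rot: [2.617, 0.076, 1.546]
wrist_force: [4.4, 0.6, -2.0]
width: 0.0552
finger_force: 30.0
```

```bash
python3 -c "
from h import *
tq()"
```

```text
t 6.0 F tool [0.89 2.85 3.86] T tool [-0.588 -0.094 -0.275] w 0.0552 ff 30.0 q [-0.379 -0.178  1.903  0.144  0.903 -0.434]
```

>>> {"method": "step_arm", "body": {
  "commands": [
    [[0,0,0,0,0,0.07,50],[0,0,0,0,0,0.06,50]]
  ]
}}

```text
time: 6.25
tool_pos: [0.4668, -0.1069, 0.2873]
ee_rot: [2.613, 0.011, 1.434]
wrist_force: [5.0, -1.4, -2.4]
width: 0.055
finger_force: 30.0
```

```bash
python3 -c "
from h import *
tq();print(off(now()[0],lean(-.5)))"
```

```text
t 6.25 F tool [-0.67  3.2   4.63] T tool [-0.585 -0.082 -0.305] w 0.055 ff 30.0 q [-0.379 -0.178  1.904  0.143  0.903 -0.304]
(array([0., 0., 0.]), array([ 0.005,  0.003, -0.481]))
```

Steady 0.28–0.30 N m means the cap is turning, so the left cap is the loose one. Continuing.

>>> {"method": "step_arm", "body": {
  "commands": [
    [[0,0,0,0,0,0.06,50],[0,0,0,0,0,0.06,50]]
  ]
}}

```text
time: 6.5
tool_pos: [0.4668, -0.1069, 0.2872]
ee_rot: [2.615, -0.049, 1.331]
wrist_force: [5.7, -0.3, -2.6]
width: 0.0553
finger_force: 30.0
```

```bash
python3 -c "
from h import *
tq()"
```

```text
t 6.5 F tool [0.89 3.54 5.12] T tool [-0.624  0.102 -1.017] w 0.0553 ff 30.0 q [-0.379 -0.178  1.904  0.143  0.903 -0.185]
```

>>> {"method": "step_arm", "body": {
  "commands": [
    [[0,0,0,0,0,0.06,50],[0,0,0,0,0,0.06,50]]
  ]
}}

```text
time: 6.75
tool_pos: [0.4668, -0.1065, 0.2874]
ee_rot: [2.624, -0.108, 1.228]
wrist_force: [3.3, 0.5, -1.1]
width: 0.0549
finger_force: 30.0
```

```bash
python3 -c "
from h import *
tq()"
```

```text
t 6.75 F tool [1.49 1.94 2.58] T tool [-0.27   0.263 -1.146] w 0.0549 ff 30.0 q [-0.379 -0.178  1.903  0.143  0.904 -0.066]
```

>>> {"method": "step_arm", "body": {
  "commands": [
    [[0,0,0,0,0,0.05,50],[0,0,0,0,0,0.05,50]]
  ]
}}

```text
time: 7.0
tool_pos: [0.4664, -0.1073, 0.2873]
ee_rot: [2.636, -0.154, 1.14]
wrist_force: [-0.3, -2.5, -0.0]
width: 0.0552
finger_force: 30.0
```

```bash
python3 -c "
from h import *
tq();print(off(now()[0],lean(-.5)))"
```

```text
t 7.0 F tool [-2.4   0.87  0.07] T tool [-0.176 -0.552 -1.199] w 0.0552 ff 30.0 q [-0.38  -0.179  1.904  0.14   0.905  0.033]
(array([0., 0., 0.]), array([ 0.003,  0.004, -0.816]))
```

Torque jumped to about 1.1 N m and stays there: the cap is at its stop after ~0.55 rad. Releasing to let the strain out, then regripping.

>>> {"method": "step_arm", "body": {
  "commands": [
    [[0,0,0,0,0,0,66],[0,0,0,0,0,0,66],[0,0,0,0,0,0,66],[0,0,0,0,0,0,50],[0,0,0,0,0,0,50],[0,0,0,0,0,0,50],[0,0,-3,0,0,0,50],[0,0,-8,0,0,0,50],[0,0,-12,0,0,0,50]]
  ]
}}

```text
time: 8.12
tool_pos: [0.4542, -0.1048, 0.3066]
ee_rot: [2.64, -0.158, 1.139]
wrist_force: [3.1, -0.7, -2.7]
width: 0.0547
finger_force: 30.0
```

```bash
python3 -c "
from h import *
tq();print(off(now()[0],lean(0)))"
```

```text
t 8.125 F tool [0.23 1.39 3.86] T tool [-0.062 -0.154 -0.142] w 0.0547 ff 30.0 q [-0.386 -0.224  1.9    0.142  0.958  0.035]
(array([0., 0., 0.]), array([ 0.  ,  0.  , -0.32]))
```

Lifting smoothly; pull the rest of the way out and plan the transfer.

>>> {"method": "step_arm", "body": {
  "commands": [
    [[0,0,-20,0,0,0,50],[0,0,-25,0,0,0,50],[0,0,-20,0,0,0,50],[0,0,-8,0,0,0,50],[0,0,0,0,0,0,50]]
  ]
}}

```text
time: 8.75
tool_pos: [0.418, -0.0991, 0.3698]
ee_rot: [2.639, -0.158, 1.139]
wrist_force: [-0.1, 0.8, -3.1]
width: 0.0551
finger_force: 30.0
```

```bash
cat >> h.py <<'E'
def shelf(y,x=0,z=.16): 
    c,s=np.cos(RY),np.sin(RY); return np.array([RIS[0]+c*x-s*y,RIS[1]+s*x+c*y,z])
E
python3 - <<'E'
from h import *
tq()
p,R,o=now();R2=lean(.32-.08,RY,0);p2=tcp(shelf(-.005,z=.21),R2)
print(p,p2)
for r in rows(p,R,p2,R2,10):print(r)
E
```

```text
t 8.75 F tool [ 0.2  -1.89  2.6 ] T tool [ 0.604 -0.26  -0.007] w 0.0551 ff 30.0 q [-0.41  -0.353  1.869  0.142  1.12   0.034]
[ 0.41799361 -0.09912018  0.36981329] [0.59348715 0.15122628 0.39      ]
[30.0, 3.5, 5.0, 0.053, -0.003, -0.052]
[29.8, 5.3, 4.7, 0.053, -0.003, -0.052]
[29.5, 7.1, 4.3, 0.053, -0.003, -0.052]
[29.1, 8.8, 3.8, 0.053, -0.003, -0.052]
[28.6, 10.5, 3.2, 0.053, -0.003, -0.052]
[28.0, 12.1, 2.5, 0.053, -0.003, -0.052]
[27.3, 13.7, 1.8, 0.053, -0.003, -0.052]
[26.6, 15.2, 0.9, 0.053, -0.003, -0.052]
[25.8, 16.6, 0.0, 0.053, -0.003, -0.052]
[24.9, 17.9, -1.0, 0.053, -0.003, -0.052]
```

>>> {"method": "step_arm", "body": {
  "commands": [
    [[30,3,2,0.053,-0.003,-0.052,50],[30,5,2,0.053,-0.003,-0.052,50],[29.5,7,1.5,0.053,-0.003,-0.052,50],[29,9,1,0.053,-0.003,-0.052,50],[28.5,10.5,0,0.053,-0.003,-0.052,50],[28,12,0,0.053,-0.003,-0.052,50],[27.5,13.5,0,0.053,-0.003,-0.052,50],[26.5,15,0,0.053,-0.003,-0.052,50],[26,16.5,0,0.053,-0.003,-0.052,50],[25,18,-1,0.053,-0.003,-0.052,50],[0,0,0,0,0,0,50],[0,0,0,0,0,0,50]]
  ]
}}

```text
time: 10.25
tool_pos: [0.5865, 0.152, 0.4062]
ee_rot: [-3.14, 0.002, 1.63]
wrist_force: [0.8, 1.0, -2.8]
width: 0.0551
finger_force: 30.0
```

```bash
python3 - <<'E'
from h import *
tq();R2=lean(.24,RY,0);print(off(tcp(shelf(-.005,z=.175),R2),R2))
s=eyes.snapshot("side");save(s,"side4",(270,160,420,280),4.5)
E
```

```text
t 10.25 F tool [0.98 0.82 2.76] T tool [ 0.067 -0.089  0.037] w 0.0551 ff 30.0 q [ 0.161  0.213  1.226 -0.002  1.706  0.102]
(array([-1.1,  7.1, 51.2]), array([-0.002,  0.002, -0.003]))
```

View pics/side4.png

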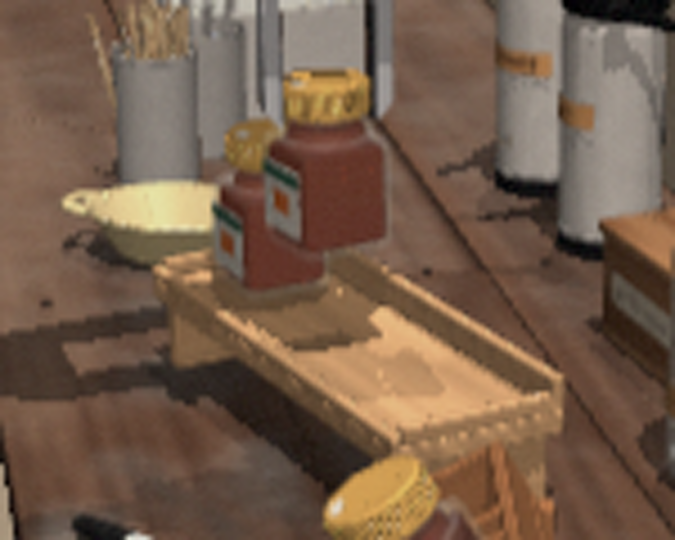

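Jar hangs upright over the board, label to the front like jar 3's, and well clear of it. Descending.

>>> {"method": "step_arm", "body": {
  "commands": [
    [[-1,7,18,0,0,0,50],[0,0,18,0,0,0,50],[0,0,12,0,0,0,50],[0,0,6,0,0,0,50],[0,0,3,0,0,0,50],[0,0,2,0,0,0,50],[0,0,1,0,0,0,50]]
  ]
}}

```text
time: 11.18
tool_pos: [0.5935, 0.1516, 0.3481]
ee_rot: [3.141, 0.002, 1.63]
wrist_force: [-1.0, -0.1, -2.0]
width: 0.0551
finger_force: 30.0
```

```bash
python3 - <<'E'
from h import *
tq();R2=lean(.24,RY,0);print(off(tcp(shelf(-.005,z=.16),R2),R2))
E
```

```text
t 11.175 F tool [-0.   -0.98  2.01] T tool [ 0.044 -0.091  0.012] w 0.0551 ff 30.0 q [ 0.158  0.242  1.305 -0.002  1.594  0.099]
(array([-0.3,  0. ,  8.1]), array([ 0.001,  0.002, -0.003]))
```

>>> {"method": "step_arm", "body": {
  "commands": [
    [[0,0,2,0,0,0,50],[0,0,2,0,0,0,50],[0,0,1,0,0,0,50],[0,0,0,0,0,0,50]]
  ]
}}

```text
time: 11.68
tool_pos: [0.5934, 0.1515, 0.3424]
ee_rot: [-3.141, 0.002, 1.63]
wrist_force: [0.5, 0.4, -2.4]
width: 0.0549
finger_force: 30.0
```

```bash
python3 - <<'E'
from h import *
tq();R2=lean(.24,RY,0);print(off(tcp(shelf(-.005,z=.16),R2),R2))
E
```

```text
t 11.675 F tool [0.36 0.54 2.41] T tool [ 0.061 -0.082  0.048] w 0.0549 ff 30.0 q [ 0.158  0.245  1.313 -0.002  1.584  0.099]
(array([-0.3,  0.1,  2.4]), array([-0.   ,  0.002, -0.003]))
```

>>> {"method": "step_arm", "body": {
  "commands": [
    [[0,0,1,0,0,0,50],[0,0,1,0,0,0,50],[0,0,0,0,0,0,50]]
  ]
}}

```text
time: 12.05
tool_pos: [0.5935, 0.1514, 0.3411]
ee_rot: [3.141, 0.002, 1.63]
wrist_force: [0.3, 0.0, -0.8]
width: 0.0549
finger_force: 30.0
```

```bash
python3 - <<'E'
from h import *
tq();R2=lean(.24,RY,0);print(off(tcp(shelf(-.005,z=.16),R2),R2))
E
```

```text
t 12.05 F tool [-0.01  0.34  0.82] T tool [ 0.109 -0.138 -0.013] w 0.0549 ff 30.0 q [ 0.158  0.245  1.315 -0.002  1.581  0.099]
(array([-0.2,  0. ,  1.1]), array([ 0.001,  0.002, -0.003]))
```

>>> {"method": "step_arm", "body": {
  "commands": [
    [[0,0,1,0,0,0,50],[0,0,0,0,0,0,50]]
  ]
}}

```text
time: 12.3
tool_pos: [0.5935, 0.1513, 0.3409]
ee_rot: [3.14, 0.002, 1.63]
wrist_force: [-0.8, -1.0, 3.9]
width: 0.0548
finger_force: 30.0
```

```bash
python3 - <<'E'
from h import *
tq();R2=lean(.24,RY,0);print(off(tcp(shelf(-.005,z=.16),R2),R2))
E
```

```text
t 12.3 F tool [-0.92 -0.82 -3.88] T tool [ 0.297 -0.311 -0.033] w 0.0548 ff 30.0 q [ 0.158  0.245  1.316 -0.002  1.579  0.099]
(array([-0.1, -0. ,  0.9]), array([ 0.002,  0.002, -0.003]))
```

It rests on the board (load has reversed). Letting go and backing up.

>>> {"method": "step_arm", "body": {
  "commands": [
    [[0,0,0,0,0,0,94],[0,0,0,0,0,0,94],[0,0,0,0,0,0,94],[0,0,-15,0,0,0,94],[0,0,-30,0,0,0,94],[0,0,-40,0,0,0,94],[0,0,-25,0,0,0,94]]
  ]
}}

```text
time: 13.18
tool_pos: [0.5932, 0.1517, 0.4535]
ee_rot: [3.137, 0.001, 1.63]
wrist_force: [-0.1, 0.2, -1.4]
width: 0.0942
finger_force: 0.0
```

```bash
python3 - <<'E'
from h import *
p,R,o=now();R2=lean(.1);p2=tcp(capR+.004*-R2.as_matrix()[:,2],R2,.09);print(p,p2,o["time"])
for r in rows(p,R,p2,R2,10):print(r)
E
```

```text
[0.59320621 0.15169168 0.45348802] [ 0.40550039 -0.20282068  0.36189096] 13.175
[-34.3, -20.9, 9.1, -0.052, -0.003, 0.031]
[-34.9, -20.3, 8.1, -0.052, -0.003, 0.031]
[-35.5, -19.6, 7.2, -0.052, -0.003, 0.031]
[-36.0, -18.9, 6.3, -0.052, -0.003, 0.031]
[-36.6, -18.1, 5.5, -0.052, -0.003, 0.031]
[-37.1, -17.2, 4.6, -0.052, -0.003, 0.031]
[-37.6, -16.3, 3.9, -0.052, -0.003, 0.031]
[-38.1, -15.3, 3.2, -0.052, -0.003, 0.031]
[-38.5, -14.3, 2.5, -0.052, -0.003, 0.031]
[-38.9, -13.2, 1.9, -0.052, -0.003, 0.031]
```

>>> {"method": "step_arm", "body": {
  "commands": [
    [[-34,-21,9,-0.052,-0.003,0.031,94],[-35,-20,8,-0.052,-0.003,0.031,94],[-35.5,-19.5,7,-0.052,-0.003,0.031,94],[-36,-19,6,-0.052,-0.003,0.031,94],[-36.5,-18,5.5,-0.052,-0.003,0.031,94],[-37,-17,4.5,-0.052,-0.003,0.031,94],[-37.5,-16.5,4,-0.052,-0.003,0.031,94],[-38,-15.5,3,-0.052,-0.003,0.031,94],[-38.5,-14.5,2.5,-0.052,-0.003,0.031,94],[-39,-13,2,-0.052,-0.003,0.031,94],[0,0,0,0,0,0,94],[0,0,0,0,0,0,94]]
  ]
}}

```text
time: 14.68
tool_pos: [0.4045, -0.2019, 0.3611]
ee_rot: [2.624, -0.048, 1.326]
wrist_force: [-0.5, -0.1, 0.6]
width: 0.0942
finger_force: 0.0
```

```bash
python3 - <<'E'
from h import *
R2=lean(.1);print(off(tcp(capR+.004*-R2.as_matrix()[:,2],R2,0),R2));tq()
t=eyes.snapshot("top");save(t,"top5",(145,155,425,275),2.8)
E
```

```text
(array([-0.3,  1.8, 89.8]), array([-0.003,  0.004, -0.003]))
t 14.675 F tool [-0.15 -0.09 -0.79] T tool [ 0.349 -0.081  0.001] w 0.0942 ff 0.0 q [-0.671 -0.282  1.834  0.271  1.14  -0.471]
```

View pics/top5.png

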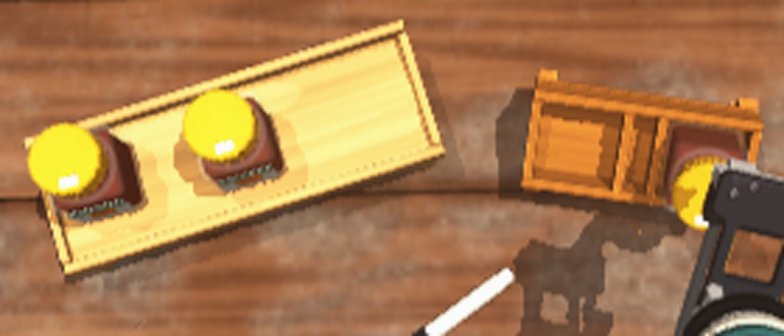

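The first jar stands square beside jar 3 (top5 cap 220,125, sticker to the front). Now the right cap.

>>> {"method": "step_arm", "body": {
  "commands": [
    [[0,2,25,0,0,0,94],[0,0,25,0,0,0,94],[0,0,19,0,0,0,94],[0,0,13,0,0,0,94],[0,0,8,0,0,0,94],[0,0,0,0,0,0,94],[0,0,0,0,0,0,50],[0,0,0,0,0,0,50],[0,0,0,0,0,0,50],[0,0,0,0,0,0,50],[0,0,0,0,0,0,50]]
  ]
}}

```text
time: 16.1
tool_pos: [0.4504, -0.2099, 0.2836]
ee_rot: [2.622, -0.048, 1.326]
wrist_force: [1.9, -0.0, 0.9]
width: 0.0551
finger_force: 30.0
```

```bash
python3 -c "
from h import *
tq()"
```

```text
t 16.1 F tool [0.49 2.02 0.1 ] T tool [-0.093 -0.095 -0.093] w 0.0551 ff 30.0 q [-0.618 -0.122  1.862  0.274  0.944 -0.47 ]
```

>>> {"method": "step_arm", "body": {
  "commands": [
    [[0,0,0,0,0,0.06,50],[0,0,0,0,0,0.06,50],[0,0,0,0,0,0.05,50],[0,0,0,0,0,0,50]]
  ]
}}

```text
time: 16.6
tool_pos: [0.4512, -0.2098, 0.2845]
ee_rot: [2.632, -0.13, 1.179]
wrist_force: [5.6, -0.1, 1.8]
width: 0.0554
finger_force: 30.0
```

```bash
python3 -c "
from h import *
tq()"
```

```text
t 16.6 F tool [2.26 5.33 1.24] T tool [-0.744  0.412 -0.816] w 0.0554 ff 30.0 q [-0.617 -0.122  1.861  0.275  0.942 -0.302]
```

Torque already 0.8 N m after 0.17 rad: this cap was tight. Release, regrip and lift.

>>> {"method": "step_arm", "body": {
  "commands": [
    [[0,0,0,0,0,0,66],[0,0,0,0,0,0,66],[0,0,0,0,0,0,66],[0,0,0,0,0,0,50],[0,0,0,0,0,0,50],[0,0,0,0,0,0,50],[0,0,-3,0,0,0,50],[0,0,-8,0,0,0,50],[0,0,-12,0,0,0,50],[0,0,-20,0,0,0,50],[0,0,-25,0,0,0,50],[0,0,-20,0,0,0,50],[0,0,-8,0,0,0,50],[0,0,0,0,0,0,50]]
  ]
}}

```text
time: 18.35
tool_pos: [0.4026, -0.202, 0.3657]
ee_rot: [2.64, -0.131, 1.177]
wrist_force: [0.3, -0.7, -2.7]
width: 0.055
finger_force: 30.2
```

```bash
python3 - <<'E'
from h import *
tq()
p,R,o=now();ph=-off(p,lean(0))[1][2];print("phi",ph)
R2=lean(ph-.08,RY,0);p2=tcp(shelf(-.095,z=.235),R2);print(p,p2)
for r in rows(p,R,p2,R2,11):print(r)
E
```

```text
t 18.35 F tool [-0.82 -0.75  2.52] T tool [ 0.582 -0.25  -0.041] w 0.055 ff 30.2 q [-0.674 -0.287  1.828  0.269  1.154 -0.3  ]
phi 0.274
[ 0.40262072 -0.20196653  0.36569345] [0.62025588 0.06529936 0.415     ]
[30.4, 8.1, 3.9, 0.048, -0.0, -0.048]
[29.9, 9.7, 3.4, 0.048, -0.0, -0.048]
[29.4, 11.3, 2.9, 0.048, -0.0, -0.048]
[28.9, 12.8, 2.4, 0.048, -0.0, -0.048]
[28.2, 14.2, 1.7, 0.048, -0.0, -0.048]
[27.5, 15.6, 1.0, 0.048, -0.0, -0.048]
[26.7, 16.9, 0.2, 0.048, -0.0, -0.048]
[25.9, 18.2, -0.6, 0.048, -0.0, -0.048]
[25.0, 19.3, -1.5, 0.048, -0.0, -0.048]
[24.1, 20.4, -2.4, 0.048, -0.0, -0.048]
[23.1, 21.4, -3.4, 0.048, -0.0, -0.048]
```

>>> {"method": "step_arm", "body": {
  "commands": [
    [[30.5,8,1,0.048,0,-0.048,50],[30,9.5,1,0.048,0,-0.048,50],[29.5,11.5,2,0.048,0,-0.048,50],[29,13,2,0.048,0,-0.048,50],[28,14,2,0.048,0,-0.048,50],[27.5,15.5,1,0.048,0,-0.048,50],[26.5,17,0,0.048,0,-0.048,50],[26,18,0,0.048,0,-0.048,50],[25,19.5,-1,0.048,0,-0.048,50],[24,20.5,-2,0.048,0,-0.048,50],[23,21.5,-2,0.048,0,-0.048,50],[0,0,0,0,0,0,50],[0,0,0,0,0,0,50]]
  ]
}}

```text
time: 19.98
tool_pos: [0.6177, 0.0659, 0.4164]
ee_rot: [-3.136, 0.001, 1.683]
wrist_force: [-1.0, -0.1, -3.5]
width: 0.0548
finger_force: 30.0
```

```bash
python3 - <<'E'
from h import *
tq();R2=lean(.194,RY,0);print(off(tcp(shelf(-.095,z=.16),R2),R2))
s=eyes.snapshot("side");save(s,"side6",(270,150,420,280),4.5)
E
```

```text
t 19.975 F tool [ 0.04 -0.98  3.55] T tool [ 0.054 -0.135 -0.035] w 0.0548 ff 30.0 q [ 1.500e-02  2.470e-01  1.164e+00 -1.000e-03  1.735e+00 -9.700e-02]
(array([-0.8,  2.9, 76.4]), array([-0.005,  0.001,  0.004]))
```

View pics/side6.png

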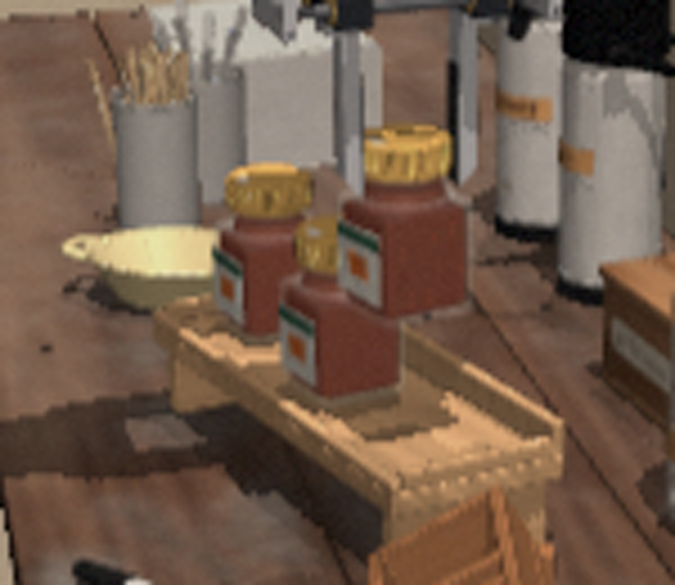

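The first jar stands on the board (about 345,340 in the crop). The second hangs upright and square, aimed at the free right part. Descending.

>>> {"method": "step_arm", "body": {
  "commands": [
    [[-1,3,20,-0.005,0,0,50],[0,0,22,0,0,0,50],[0,0,16,0,0,0,50],[0,0,8,0,0,0,50],[0,0,3,0,0,0,50],[0,0,2,0,0,0,50],[0,0,1,0,0,0,50],[0,0,0,0,0,0,50]]
  ]
}}

```text
time: 21.02
tool_pos: [0.6208, 0.0654, 0.3463]
ee_rot: [3.139, 0.001, 1.683]
wrist_force: [-0.8, -0.1, -3.2]
width: 0.055
finger_force: 30.0
```

```bash
python3 - <<'E'
from h import *
tq();R2=lean(.194,RY,0);print(off(tcp(shelf(-.095,z=.16),R2),R2))
E
```

```text
t 21.025 F tool [-0.04 -0.79  3.22] T tool [ 0.046 -0.083  0.02 ] w 0.055 ff 30.0 q [ 0.014  0.268  1.277 -0.     1.594 -0.098]
(array([-0.1, -0.6,  6.3]), array([0.003, 0.001, 0.005]))
```

>>> {"method": "step_arm", "body": {
  "commands": [
    [[0,0,1,0,0,0,50],[0,0,1,0,0,0,50],[0,0,0,0,0,0,50]]
  ]
}}

```text
time: 21.4
tool_pos: [0.6207, 0.0654, 0.3437]
ee_rot: [3.14, 0.001, 1.683]
wrist_force: [-0.1, -1.0, -2.9]
width: 0.055
finger_force: 30.0
```

```bash
python3 - <<'E'
from h import *
tq();R2=lean(.194,RY,0);print(off(tcp(shelf(-.095,z=.16),R2),R2))
E
```

```text
t 21.4 F tool [-0.96 -0.22  2.9 ] T tool [ 0.059 -0.123 -0.02 ] w 0.055 ff 30.0 q [ 0.014  0.269  1.28  -0.     1.59  -0.098]
(array([-0. , -0.5,  3.7]), array([0.002, 0.001, 0.005]))
```

>>> {"method": "step_arm", "body": {
  "commands": [
    [[0,0,1,0,0,0,50],[0,0,1,0,0,0,50],[0,0,0,0,0,0,50]]
  ]
}}

```text
time: 21.78
tool_pos: [0.6207, 0.0654, 0.3417]
ee_rot: [3.14, 0.0, 1.683]
wrist_force: [-0.1, -0.0, -3.2]
width: 0.055
finger_force: 30.0
```

>>> {"method": "step_arm", "body": {
  "commands": [
    [[0,0,1,0,0,0,50],[0,0,0,0,0,0,50]]
  ]
}}

```text
time: 22.02
tool_pos: [0.6207, 0.0654, 0.3408]
ee_rot: [3.14, 0.001, 1.683]
wrist_force: [-1.4, -0.1, -2.7]
width: 0.0552
finger_force: 30.0
```

>>> {"method": "step_arm", "body": {
  "commands": [
    [[0,0,1,0,0,0,50],[0,0,0,0,0,0,50]]
  ]
}}

```text
time: 22.28
tool_pos: [0.6207, 0.0654, 0.3398]
ee_rot: [3.14, 0.001, 1.683]
wrist_force: [-0.2, 1.2, -3.1]
width: 0.0546
finger_force: 30.0
```

>>> {"method": "step_arm", "body": {
  "commands": [
    [[0,0,1,0,0,0,50],[0,0,0,0,0,0,50]]
  ]
}}

```text
time: 22.52
tool_pos: [0.6207, 0.0653, 0.3387]
ee_rot: [3.14, 0.001, 1.683]
wrist_force: [0.1, 0.7, -2.5]
width: 0.0549
finger_force: 30.0
```

>>> {"method": "step_arm", "body": {
  "commands": [
    [[0,0,1,0,0,0,50],[0,0,0,0,0,0,50]]
  ]
}}

```text
time: 22.78
tool_pos: [0.6207, 0.0653, 0.3378]
ee_rot: [3.14, 0.001, 1.683]
wrist_force: [-0.6, -0.7, -3.3]
width: 0.0552
finger_force: 30.0
```

>>> {"method": "step_arm", "body": {
  "commands": [
    [[0,0,1,0,0,0,50],[0,0,0,0,0,0,50]]
  ]
}}

```text
time: 23.02
tool_pos: [0.6208, 0.0653, 0.3372]
ee_rot: [3.139, 0.001, 1.683]
wrist_force: [0.4, 0.0, -1.8]
width: 0.0553
finger_force: 30.0
```

>>> {"method": "step_arm", "body": {
  "commands": [
    [[0,0,0.7,0,0,0,50],[0,0,0,0,0,0,50]]
  ]
}}

```text
time: 23.28
tool_pos: [0.6209, 0.0653, 0.337]
ee_rot: [3.138, 0.001, 1.683]
wrist_force: [0.6, 0.8, 0.5]
width: 0.0553
finger_force: 30.0
```

Contact with the board. Releasing and backing off.

>>> {"method": "step_arm", "body": {
  "commands": [
    [[0,0,0,0,0,0,94],[0,0,0,0,0,0,94],[0,0,0,0,0,0,94],[0,0,-15,0,0,0,94],[0,0,-30,0,0,0,94],[0,0,-40,0,0,0,94],[0,-50,-25,0,0,0,94],[0,-60,0,0,0,0,94],[0,-60,0,0,0,0,94],[0,-60,0,0,0,0,94],[0,0,0,0,0,0,94]]
  ]
}}

```text
time: 24.65
tool_pos: [0.3885, 0.0396, 0.4476]
ee_rot: [3.136, 0.001, 1.683]
wrist_force: [0.8, -0.1, 0.3]
width: 0.0941
finger_force: 0.0
```

```bash
python3 - <<'E'
from h import *
tq()
t=eyes.snapshot("top");s=eyes.snapshot("side")
A=cv2.resize(t["color"][155:275,145:425],(800,343));B=cv2.resize(s["color"][180:280,280:430],(385,257))
im=np.zeros((600,800,3),np.uint8);im[:343]=A;im[343:,:385]=B;cv2.imwrite("pics/end.png",im[:,:,::-1])
for p in(t,s):
  for r in models.masks_of(p,"cap_1"): print(p["shot"],round(r["confidence"],2),np.argwhere(r["mask"]).mean(0)[::-1].round(1))
for y in(-.005,-.095):
  print(proj(t,shelf(y,0,.156)).round(1),proj(s,shelf(y,0,.156)).round(1))
E
```

```text
t 24.65 F tool [-0.18  0.82 -0.29] T tool [ 0.008 -0.073 -0.001] w 0.0941 ff 0.0 q [-0.044 -0.28   1.623 -0.     1.793 -0.156]
14 0.86 [223.2 199.4]
14 0.76 [262.1 186.2]
14 0.67 [458.6 181.8]
15 0.8 [345.8 203.1]
15 0.62 [428.5 343.6]
15 0.5 [361.1 212.6]
[223.2 199.3] [344.6 202.7]
[263.3 186.4] [360.9 212.1]
```

View pics/end.png

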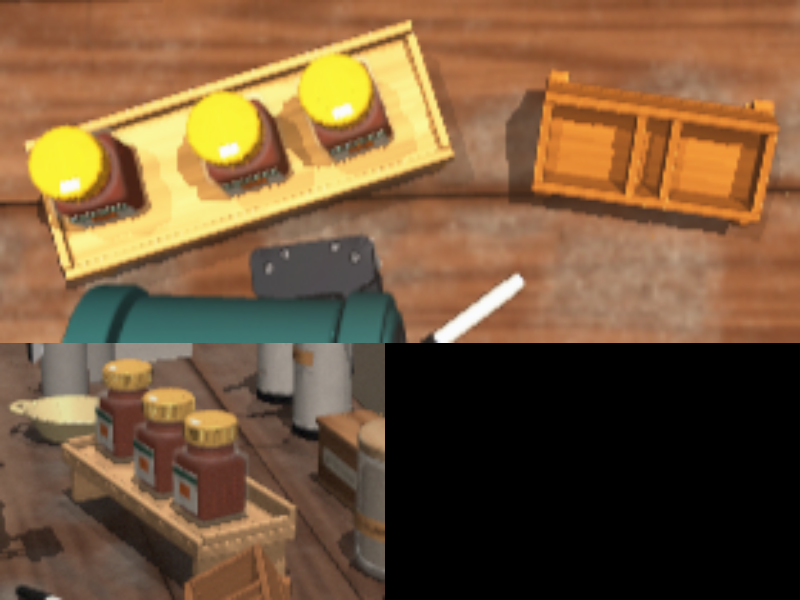

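All three jars stand upright in a row on the board, labels to the front. Their caps measure within about 1 px of the planned spots, the rack is empty and the arm is clear. Handing in.

```bash
python3 -c "
from h import *
print(robot.close_job())"
```

```text
the job is handed in; nothing more can be done
None
```

I tightened the loose cap (left bay) to its stop in the rack, found the other already tight, set both jars on the shelf upright with labels to the front, and handed the job in at about 25 s; no verdict was returned.

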